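# Make up two model-building kits

## Robot

A 6-joint arm with a two-finger parallel gripper is mounted at the origin on the work surface. World frame = base frame: x ahead of the robot, y to its left, z up, the work surface at z = 0. Lengths are in m, angles in rad, forces in N, time in s.
With the tool pointing down it reaches from about 0.325 to 0.9 m from the base axis. Payload 3.5 kg.
Tool frame: the origin (TCP) lies between the finger pads; the fingertips stand 22 mm ahead of it and the grasp point (between the pads) lies 3 mm ahead of it; z points along the fingers, y is the line along which they close (so a half turn about z gives the same grasp; the last joint's range is limited). The gripper opens to 85 mm and grips with 20 to 120 N. Pads are 22 mm wide; open, the fingers measure 114 mm over their backs; the gripper's body (76 mm by 85 mm) begins 54 mm behind the grasp point. The pads swing forward as they close: fully open they stand 13 mm farther back than shut.
Start: joints at [-1.407, 0.276, -0.026, 1.268, 0, 1.467], TCP at [0.165, -0.603, 0.253] pointing down, gripper open.
Joint ranges: [-3.12, 3.12], [-0.85, 1.88], [-1.08, 1.24], [-1.95, 2.15], [-1.57, 1.53], [-3.14, 3.14]. Speed limits (rad/s): [2.57, 2.57, 3.14, 3.14, 3.14, 3.14].

## Interface

Orientations are given as a rotation vector (axis times angle).
In Python, from bench import env, snapshot, calibration, order, nets gives the robot as it stands. The module is installed in compiled form; this text tells all that it offers.
- The arm moves only by the tool carry_out, never from a script. Its argument "steps" is a list of rows, each a list of 7 numbers: the opening, from -1 (shut) to 1 (fully open), then the shift along the world's x, y, z in cm, then the turn, a rotation vector about the world's x, y, z in degrees. In form: [[hand, x, y, z, wx, wy, wz], ...]. A call has 1 to 8 rows; each row shifts and turns the commanded pose from where the row before left it; what a row does not reach is not made up. A row lasts 1/10 s, in which the tool goes at most 50 mm and 8.59 degrees, less where a joint would pass 70% of its speed; a pose out of reach is approached as far as the arm can. A call with a gripper value outside its range is refused whole. The fingers move at their own pace and stop on an object; "squeeze" is the grip in N (left out, the last holds). Time passes only in rows, so rows that do not move let the fingers close. It gives the time, the measured TCP pose, the force, the opening and the grip force at its end, in the units of the state.
- env.get_state(): the state, without advancing time (a new reading comes with each control period).
- snapshot(name): name is "scene" or "side" or "wrist"; returns (picture, depth): 420x560x3 uint8, red, green, blue; 420x560 float32, m along the optical axis (not along the pixel's ray), 0 where there is no reading.
- calibration(name): a dict with "intrinsics" (3x3 intrinsics, pixels), "rvec" (rotation vector, rad) and "tvec" (3), from world to camera coordinates, as OpenCV has them; the wrist camera has in their place "tool_from_camera" (4x4, takes a point from camera to tool coordinates, whose origin is the TCP and whose axes are the flange's). Camera axes: x right, y down, z forward; pixel columns grow to the right and rows downward; lengths in m; the calibration is good to about 2 mm. A picture is of the moment at which its call begins: read the wrist's pose just before it. calibration takes no time and is no camera call.
- order.finish_job(): hands the job in; it is judged then, once.
Trained networks look in the newest picture that a camera, given by its name, has taken for a name from the list of things; names that differ only in an ending like _2 or _b are one class to them, and where a whole thing is asked for, a point or a joint stands for the part that bears it (a point fixed in the world has none). Each returns a list of dicts, best first, with "conf" (0 to 1); they miss things now and then, are a little off and sometimes report something else, mostly with a low value. They report only what shows in the picture. A call takes as long as a camera call. They do not tell look-alikes from the thing itself.
- nets.search_frame(camera, thing): "at" ([x, y, z] in m, in world coordinates, good to about 4 mm: the middle of the surface that is visible of it).
- nets.outline_of(camera, thing): "region" (420x560 bool, what is visible of it).
The state is a dict: "t": time; "q": joint angles; "joint_vel": joint speeds; "joint_efforts": joint torques, N m; "ee_pos": TCP position; "ee_rot": TCP orientation; "force": force on the tool from outside, world axes, zero at the start; "wrist_torque": the same for the moment, N m; "finger_gap": finger opening in m; "grasp_force": force on a finger pad.
Only numpy, scipy, OpenCV 4.12 (cv2) and the standard library are available. Lean on these libraries where they do the work, as an engineer would, in place of code of your own. Each camera call takes 0.05 s, during which the arm holds its last target. There are 200 camera calls.

## Task

Make up two kits for the modelling class. In the long three-compartment tray stand the round paint pot in the middle compartment, with the tall thin thinner bottle and the square cement bottle in the two end compartments, one in each, either way round; in the open square tray lay the sanding block and the roll of tape side by side, flat on its floor. Everything stands upright and is let go; do not disturb the half-built model tank.

Things in the scene. Friction and masses are not known exactly. Their poses are not given: they have to be found in the camera images.
- long_tray: Shallow cardboard tray fixed to the mat, 110 mm (its x) by 264 mm (its y) outside, walls 5 mm thick and 18 mm high measured from its underside, floor 5 mm thick. Two cross walls, as high as the sides, split its length into three equal compartments of 100 by 81 mm, centred at y = -86.5, 0 and +86.5 mm, x = 0. Origin: centre of the underside, 3 mm above the table on the cutting mat.
- square_tray: Shallow cardboard tray without divisions, nearly square, fixed to the mat: 145 mm (its x) by 180 mm (its y) outside, walls 5 mm thick and 18 mm high measured from its underside, floor 5 mm thick. Origin: centre of the underside, 3 mm above the table on the cutting mat.
- cement: Square white bottle of plastic cement with an orange cap: body 40 by 40 mm (sides along its x and y) and 44 mm high, round cap 26 mm across on top of it, 64 mm high in all, about 70 g. Stands on the cutting mat (3 mm thick). Origin: centre of the underside, z up.
- thinner: Tall thin round white bottle with an orange cap: body 34 mm across and 66 mm high, cap 22 mm across, 88 mm high in all, about 70 g. Stands on the mat. Origin: centre of the underside, z up.
- paint_pot: Squat round white pot with a wide orange screw lid, 48 mm across and 41 mm high in all, about 60 g. Stands on the mat. Origin: centre of the underside, z up.
- sanding_block: Cork sanding block with a dark abrasive underside, 62 mm (its x) by 32 mm (its y), 35 mm high, about 50 g. Lies on the mat. Origin: centre of the underside, z up.
- tape: Roll of cream masking tape lying flat on the mat: 52 mm outside diameter, 34 mm hole, 25 mm high, about 40 g. Origin: centre of the underside, z along its axis.
- model: Half-built grey model tank, loose, 66 mm long (its x) by 41 mm wide, 30 mm high, with a thin gun barrel reaching 42 mm ahead of the origin. Stands among the stock and is to be left alone. Origin: centre of the underside.
There are look-alikes about, which are no part of the job. Leave any blue look-alike of the tape alone.

How it is judged:
At the end, for the whole second after the job is handed in: Pot in the long tray's middle compartment, thinner and cement one in each end compartment, block and tape in the square tray; all flat on the tray floors (within 5 mm), inside the walls, tilted under 0.15 rad, let go and at rest; model moved under 15 mm (x of paint_pot in the frame of long_tray between -0.036 and 0.036 m and z of paint_pot in the frame of long_tray between 0.001 and 0.01 m and x of thinner in the frame of long_tray between -0.036 and 0.036 m and z of thinner in the frame of long_tray between 0.001 and 0.01 m and x of cement in the frame of long_tray between -0.036 and 0.036 m and z of cement in the frame of long_tray between 0.001 and 0.01 m and y of paint_pot in the frame of long_tray between -0.022 and 0.022 m and ((y of thinner in the frame of long_tray between 0.058 and 0.114 m and y of cement in the frame of long_tray between -0.114 and -0.058 m) or (y of cement in the frame of long_tray between 0.058 and 0.114 m and y of thinner in the frame of long_tray between -0.114 and -0.058 m)) and x of sanding_block in the frame of square_tray between -0.055 and 0.055 m and y of sanding_block in the frame of square_tray between -0.073 and 0.073 m and z of sanding_block in the frame of square_tray between 0.001 and 0.01 m and x of tape in the frame of square_tray between -0.055 and 0.055 m and y of tape in the frame of square_tray between -0.073 and 0.073 m and z of tape in the frame of square_tray between 0.001 and 0.01 m and angle between each of cement, thinner, paint_pot, sanding_block, tape's own z axis and vertical below 0.15 rad and linear speed of each of cement, thinner, paint_pot, sanding_block, tape below 0.02 m/s and angular speed of each of cement, thinner, paint_pot, sanding_block, tape below 0.2 rad/s and distance of model from where it was at the start of the episode below 0.015 m); the robot touches nothing.
It fails at once if the half-built model is pushed more than 15 mm or tipped (distance of model from where it was at the start of the episode above 0.015 m or angle between model's own z axis and vertical above 0.3 rad).
It also fails if it takes over 131 s, if anything falls off the work surface, if the arm or the gripper's body presses on something with over 40 N, if the wrist force passes 120 N, or if a joint passes its speed limit or range.

## Working session

There is one attempt and no reset: what is moved stays moved. The work goes in short steps, Python scripts to look and compute and a tool call to move; the robot and the scene stay as the last step left them, time stands still between calls to the robot, and variables do not carry over. Pictures are saved under pics/ and viewed, at most 14 in all, crops included, and the job is handed in when it is done.

Besides the shell and the picture viewer there is one more tool, called after ">>>" in YAML: its name, and indented under it one key for each argument. carry_out: Moves the arm, as the interface text tells. Its arguments: {"type":"object","properties":{"steps":{"type":"array"},"squeeze":{"type":"number"}},"required":["steps"]}

```bash
mkdir -p pics; cat > h.py <<'E'
import numpy as np, cv2
from bench import env, snapshot, calibration, order, nets
from scipy.spatial.transform import Rotation as R
def save(n,img): cv2.imwrite('pics/'+n+'.png',cv2.cvtColor(img,cv2.COLOR_RGB2BGR))
def cloud(name,depth,st=None):
    c=calibration(name);K=np.array(c['intrinsics'])
    v,u=np.mgrid[:420,:560]
    P=np.stack([(u-K[0,2])/K[0,0]*depth,(v-K[1,2])/K[1,1]*depth,depth],-1)
    if 'rvec' in c:
        r=R.from_rotvec(np.ravel(c['rvec'])).as_matrix();return (P-np.ravel(c['tvec']))@r
    T=np.array(c['tool_from_camera']);P=P@T[:3,:3].T+T[:3,3]
    return P@R.from_rotvec(st['ee_rot']).as_matrix().T+np.array(st['ee_pos'])
E
python3 - <<'E'
from h import *
s=env.get_state();print(s)
for n in('scene','side'):
    im,d=snapshot(n);save(n+'0',im);np.save(n+'0.npy',d)
    for t in('long_tray','square_tray','cement','thinner','paint_pot','sanding_block','tape','model'):
        print(n,t,[(np.round(x['at'],3).tolist(),round(x['conf'],2)) for x in nets.search_frame(n,t)])
print(env.get_state()['t'])
E
```

```text
{'t': 0.0, 'q': array([-1.40734978e+00,  2.77198448e-01, -2.79049561e-02,  1.26801416e+00,
        1.32698022e-05,  1.46738242e+00]), 'joint_vel': array([-0.00123681,  0.00089386, -0.00024323, -0.00213974,  0.00105019,
        0.00089571]), 'joint_efforts': array([-9.10487615e-04, -4.45509410e+01,  2.95205694e+01,  1.64544530e-02,
        2.23736055e-05,  9.21379495e-06]), 'ee_pos': array([ 0.16467904, -0.60214362,  0.25210768]), 'ee_rot': array([-3.11136829e+00, -4.17631953e-01,  8.85286439e-05]), 'force': array([ 0.24728784, -0.43763752, -0.06257575]), 'wrist_torque': array([-0.02161823,  0.0430215 ,  0.00160772]), 'grasp_force': 0.0, 'finger_gap': 0.08552277964991496}
scene long_tray [([0.615, -0.195, 0.011], 0.65), ([0.445, 0.181, 0.021], 0.36)]
scene square_tray [([0.63, 0.154, 0.008], 0.73), ([0.617, -0.192, 0.012], 0.19)]
scene cement [([0.46, -0.191, 0.045], 0.6)]
scene thinner [([0.448, 0.3, 0.052], 0.63)]
scene paint_pot [([0.444, -0.297, 0.038], 0.74)]
scene sanding_block [([0.457, 0.061, 0.034], 0.91)]
scene tape [([0.448, -0.049, 0.024], 0.79), ([0.208, 0.362, 0.019], 0.75), ([0.25, -0.431, 0.022], 0.72), ([0.235, -0.334, 0.017], 0.64)]
scene model [([0.446, 0.185, 0.019], 0.59)]
side long_tray [([0.613, -0.206, 0.006], 0.96)]
side square_tray [([0.642, 0.139, 0.006], 0.73)]
side cement [([0.435, -0.2, 0.038], 0.9)]
side thinner [([0.64, 0.138, 0.004], 0.38)]
side paint_pot [([0.428, -0.309, 0.034], 0.7)]
side sanding_block []
side tape [([0.241, -0.444, 0.018], 0.95), ([0.222, -0.347, 0.018], 0.71), ([0.206, 0.331, 0.008], 0.64)]
side model []
0.9
```

View pics/scene0.png

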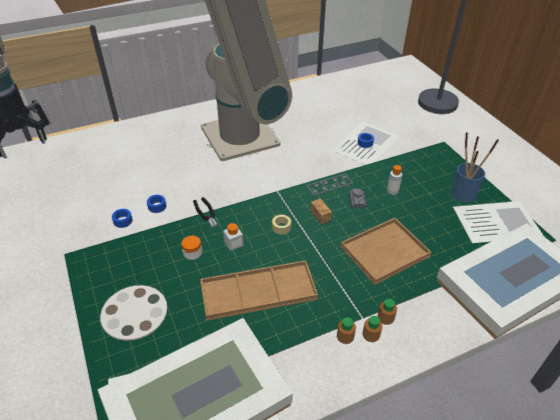

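View pics/side0.png

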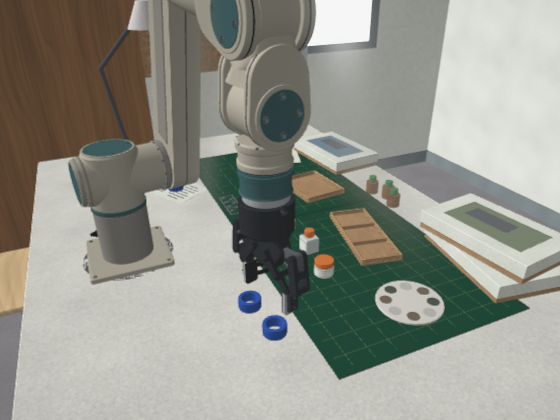

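The scene picture shows these things:
- Tape candidates: cream roll (282,224), and blue rolls (122,217), (156,203) and (366,140). The cream one is the one I want.
- Cement: square bottle (233,237).
- Pot: squat with orange lid (191,247).
- Thinner: tall bottle (395,180).
- The brown bottles with green caps (346–388,310–330) are not wanted.
- Block (321,210), model (358,198), long tray (259,289) and square tray (386,249).

In the side picture the arm hides part of the stock.

```bash
python3 - <<'E'
from h import *
im,d=snapshot('scene');P=cloud('scene',d)
save('crop0',cv2.resize(im[160:330,170:430],None,fx=3,fy=3,interpolation=cv2.INTER_CUBIC))
tops={'long_tray':(.014,.026),'square_tray':(.014,.026),'cement':(.060,.072),'thinner':(.084,.096),'paint_pot':(.038,.05),'sanding_block':(.032,.043),'tape':(.022,.033),'model':(.006,.04)}
for t,(a,b) in tops.items():
    o=nets.outline_of('scene',t)
    for x in o[:2]:
        m=x['region']&(d>0); v,u=np.nonzero(m); Q=P[m]
        z=Q[:,2]; k=(z>a)&(z<b); Q2=Q[k]
        if len(Q2)<5: print(t,'few',len(Q2),z.min(),z.max(),u.mean(),v.mean());continue
        r=cv2.minAreaRect((Q2[:,:2]*1000).astype(np.float32))
        print(t,round(x['conf'],2),(int(u.mean()),int(v.mean())),len(Q2),'zmax',z.max().round(3),'med',np.median(Q2,0).round(3),'rect',np.round(r[0],1),np.round(r[1],1),round(r[2],1))
E
```

```text
long_tray 0.76 (257, 289) 964 zmax 0.026 med [ 0.624 -0.185  0.019] rect [ 614.7 -185.9] [264.5 115.8] 78.8
square_tray 0.83 (385, 250) 548 zmax 0.025 med [0.644 0.152 0.019] rect [630.6 159.3] [149.6 184.8] 6.0
cement 0.78 (233, 236) 73 zmax 0.07 med [ 0.449 -0.187  0.066] rect [ 446.4 -186.5] [28.7 23.7] 3.8
thinner 0.7 (395, 179) 41 zmax 0.095 med [0.442 0.308 0.09 ] rect [439.6 309.8] [19.6 26.6] 56.3
thinner few 0 0.000290298317026217 0.03246066036851821 280.98269896193773 224.20415224913495
paint_pot 0.73 (191, 247) 222 zmax 0.049 med [ 0.436 -0.294  0.043] rect [ 433.8 -292.6] [45.4 45.4] 39.4
sanding_block 0.85 (321, 211) 206 zmax 0.045 med [0.449 0.067 0.037] rect [446.9  69.5] [67.1 34.9] 2.7
tape 0.89 (122, 218) 102 zmax 0.03 med [ 0.251 -0.43   0.025] rect [ 245.4 -429.5] [47.5 49.6] 56.1
tape 0.79 (156, 203) 108 zmax 0.031 med [ 0.225 -0.332  0.024] rect [ 224.8 -331.5] [50.6 51.9] 44.9
model 0.84 (357, 198) 273 zmax 0.036 med [0.443 0.187 0.02 ] rect [440.8 190.5] [44.9 74.6] 66.5
```

View pics/crop0.png

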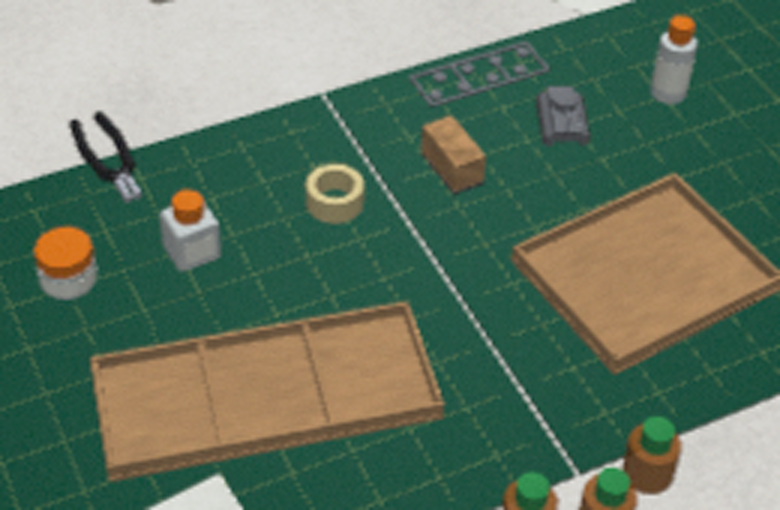

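The crop shows the cream roll at (335,192), which is scene pixel (282,224). It also shows the square cement bottle, pot, tall thinner bottle, block and model, so the choice is confirmed. I'm moving to hover over the pot and cement.

>>> carry_out:
  steps:
    - [1,3.3,3.7,0,0,0,7.9]
    - [1,3.3,3.7,0,0,0,7.9]
    - [1,3.3,3.7,0,0,0,7.9]
    - [1,3.3,3.7,0,0,0,7.9]
    - [1,3.3,3.7,0,0,0,7.9]
    - [1,3.3,3.7,0,0,0,7.9]
    - [1,3.3,3.7,0,0,0,7.9]
    - [1,3.3,3.7,0,0,0,7.9]
  squeeze: 30

```text
t: 2.15
ee_pos: [0.4299, -0.3053, 0.2537]
ee_rot: [2.427, 1.993, 0.0]
force: [0.2, -0.5, -0.4]
finger_gap: 0.0855
grasp_force: 0.0
```

>>> carry_out:
  steps:
    - [1,2,3.5,3,0,0,0]
    - [1,2,3.5,3,0,0,0]
    - [1,2,3.5,3,0,0,0]
    - [1,1,1,3,0,0,0]
    - [1,0,0,0,0,0,0]
    - [1,0,0,0,0,0,0]

```text
t: 2.75
ee_pos: [0.499, -0.1923, 0.3736]
ee_rot: [2.431, 1.988, 0.001]
force: [-0.8, -0.0, -1.1]
finger_gap: 0.0855
grasp_force: 0.0
```

```bash
cat > look.py <<'E'
from h import *
import sys
tops={'long_tray':(.016,.026),'square_tray':(.016,.026),'cement':(.060,.072),'thinner':(.084,.096),'paint_pot':(.038,.05),'sanding_block':(.032,.043),'tape':(.022,.033),'model':(.006,.04)}
def look(things,name=None):
    s=env.get_state();im,d=snapshot('wrist');P=cloud('wrist',d,s)
    if name: save(name,im)
    print('tcp',s['ee_pos'].round(4),'t',round(s['t'],2))
    for t in things:
        a,b=tops[t]
        for x in nets.outline_of('wrist',t)[:2]:
            m=x['region']&(d>0); v,u=np.nonzero(m); Q=P[m]; z=Q[:,2]; Q2=Q[(z>a)&(z<b)]
            if len(Q2)<20: print(t,'few',len(Q2));continue
            r=cv2.minAreaRect((Q2[:,:2]*1000).astype(np.float32))
            print(t,round(x['conf'],2),(int(u.mean()),int(v.mean())),len(Q2),'z',np.percentile(z,98).round(4),'med',np.median(Q2,0).round(4),'rect',np.round(r[0],1),np.round(r[1],1),round(r[2],1))
    return im,d,P
if __name__=='__main__': look(sys.argv[2:],sys.argv[1])
E
python3 look.py w1 long_tray cement paint_pot tape
```

```text
tcp [ 0.499  -0.1923  0.3736] t 2.75
long_tray 0.63 (358, 150) 2528 z 0.0232 med [ 0.6178 -0.1695  0.0217] rect [ 611.9 -189.3] [263.6 110.7] 78.7
cement 0.65 (246, 181) 293 z 0.0698 med [ 0.4442 -0.1874  0.0686] rect [ 443.8 -187.8] [25.5 25.9] 21.8
paint_pot 0.66 (254, 249) 720 z 0.0473 med [ 0.4314 -0.2933  0.0455] rect [ 430.9 -294.1] [45.4 45.7] 36.0
tape 0.86 (222, 83) 716 z 0.0314 med [ 0.4418 -0.049   0.0296] rect [441.8 -50.4] [50.8 50.6] 52.4
tape 0.56 (132, 286) 213 z 0.3802 med [ 0.2111 -0.3176  0.0262] rect [ 215.  -321.2] [49.6 22.5] 34.4
```

View pics/w1.png

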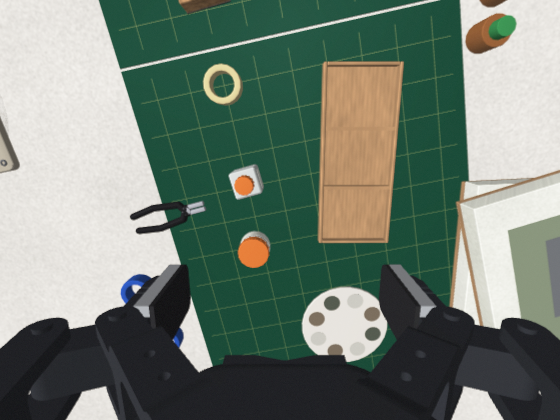

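The wrist view shows the tape at (222,83), cement at (246,181), pot at (254,249) and long tray at (358,150). Sizes and heights match the descriptions. Pot first.

>>> carry_out:
  steps:
    - [1,-1.36,-2.03,-4.2,0,0,0]
    - [1,-1.36,-2.03,-4.2,0,0,0]
    - [1,-1.36,-2.03,-4.2,0,0,0]
    - [1,-1.36,-2.03,-4.2,0,0,0]
    - [1,-1.36,-2.03,-4.2,0,0,0]
    - [1,0,0,-4.2,0,0,0]
    - [1,0,0,0,0,0,0]
    - [1,0,0,0,0,0,0]

```text
t: 3.8
ee_pos: [0.4294, -0.2935, 0.1203]
ee_rot: [-2.432, -1.985, 0.001]
force: [0.1, -0.1, 0.5]
finger_gap: 0.0853
grasp_force: 0.0
```

```bash
python3 look.py w2 paint_pot cement; python3 - <<'E'
from h import *
s=env.get_state();print(s['ee_pos'],s['ee_rot'])
im,d=snapshot('scene');P=cloud('scene',d)
E
```

```text
tcp [ 0.4294 -0.2935  0.1203] t 3.8
paint_pot 0.95 (286, 231) 3841 z 0.0468 med [ 0.4308 -0.2935  0.0456] rect [ 430.6 -294.8] [46.6 47. ] 60.9
cement 0.95 (272, 59) 2405 z 0.0698 med [ 0.4437 -0.1887  0.0686] rect [ 443.7 -188.2] [26.5 26.6] 14.0
[ 0.43232869 -0.29518896  0.12353858] [2.42882782e+00 1.98493504e+00 1.34126795e-03]
```

>>> carry_out:
  steps:
    - [1,0,0,-3.5,0,0,0]
    - [1,0,0,-3,0,0,0]
    - [1,0,0,-2,0,0,0]
    - [1,0,0,0,0,0,0]
    - [-1,0,0,0,0,0,0]
    - [-1,0,0,0,0,0,0]
    - [-1,0,0,0,0,0,0]
    - [-1,0,0,0,0,0,0]

```text
t: 4.8
ee_pos: [0.4319, -0.2951, 0.0381]
ee_rot: [2.43, 1.985, 0.001]
force: [-0.7, 0.7, 4.3]
finger_gap: 0.0462
grasp_force: 30.2
```

>>> carry_out:
  steps:
    - [-1,0,0,0,0,0,0]
    - [-1,0,0,0,0,0,0]
    - [-1,0,0,0,0,0,0]
    - [-1,0,0,0,0,0,0]

```text
t: 5.2
ee_pos: [0.4319, -0.2951, 0.0381]
ee_rot: [2.43, 1.985, 0.001]
force: [-0.4, 0.9, 5.1]
finger_gap: 0.0469
grasp_force: 30.3
```

>>> carry_out:
  steps:
    - [-1,0,0,3,0,0,0]
    - [-1,0,0,3,0,0,0]
    - [-1,3.6,2.12,0,0,0,0]
    - [-1,3.6,2.12,0,0,0,0]
    - [-1,3.6,2.12,0,0,0,0]
    - [-1,3.6,2.12,0,0,0,0]
    - [-1,3.6,2.12,0,0,0,0]
    - [-1,0,0,0,0,0,0]

```text
t: 6.0
ee_pos: [0.6159, -0.186, 0.0976]
ee_rot: [2.425, 1.99, 0.007]
force: [-0.4, -0.3, 0.5]
finger_gap: 0.0463
grasp_force: 31.4
```

>>> carry_out:
  steps:
    - [-1,0,0,0,0,0,0]
    - [-1,0,0,-2.5,0,0,0]
    - [-1,0,0,-2,0,0,0]
    - [-1,0,0,-0.5,0,0,0]
    - [-1,0,0,-0.3,0,0,0]
    - [-1,0,0,0,0,0,0]

```text
t: 6.6
ee_pos: [0.6094, -0.1884, 0.0438]
ee_rot: [-2.434, -1.986, 0.001]
force: [0.2, -0.1, -0.5]
finger_gap: 0.0466
grasp_force: 31.3
```

>>> carry_out:
  steps:
    - [-1,0,0,-0.15,0,0,0]
    - [0.6,0,0,0,0,0,0]
    - [0.6,0,0,0,0,0,0]
    - [0.6,0,0,0,0,0,0]
    - [0.6,0,0,3,0,0,0]
    - [1,0,0,4,0,0,0]
    - [1,-2.8,0,3,0,0,0]
    - [1,-2.8,0,3,0,0,0]

```text
t: 7.4
ee_pos: [0.5547, -0.1881, 0.1729]
ee_rot: [2.431, 1.987, 0.001]
force: [0.2, 0.2, 0.6]
finger_gap: 0.0852
grasp_force: 0.0
```

>>> carry_out:
  steps:
    - [1,-2.8,0,0,0,0,0]
    - [1,-2.8,0,0,0,0,0]
    - [1,-2.8,0,0,0,0,0]
    - [1,-2.8,0,0,0,0,0]
    - [1,0,0,0,0,0,0]
    - [1,0,0,0,0,0,0]

```text
t: 8.0
ee_pos: [0.4425, -0.188, 0.1716]
ee_rot: [2.433, 1.986, 0.001]
force: [1.2, -1.1, -0.0]
finger_gap: 0.0854
grasp_force: 0.0
```

```bash
python3 - <<'E'
from look import *
im,d,P=look(['cement','paint_pot','long_tray'],'w3')
o=nets.outline_of('wrist','cement')[0]['region']
Q=P[o&(d>0)];Q=Q[(Q[:,2]>.043)&(Q[:,2]<.055)]
r=cv2.minAreaRect((Q[:,:2]*1000).astype(np.float32));print(len(Q),r)
E
```

```text
tcp [ 0.4425 -0.188   0.1716] t 8.0
cement 0.9 (285, 211) 985 z 0.0696 med [ 0.4439 -0.1866  0.0685] rect [ 443.9 -187.5] [25.8 26.3] 61.1
cement few 0
paint_pot 0.96 (486, 172) 1058 z 0.0519 med [ 0.5991 -0.1844  0.0491] rect [ 610.2 -188.9] [47.5 46.7] 13.0
long_tray 0.63 (477, 141) 7285 z 0.0229 med [ 0.6193 -0.1707  0.0211] rect [ 611.6 -189.6] [261.6 111.5] 78.8
1288 ((443.69769287109375, -187.80999755859375), (39.9387092590332, 40.00193405151367), 3.95379376411438)
```

View pics/w3.png

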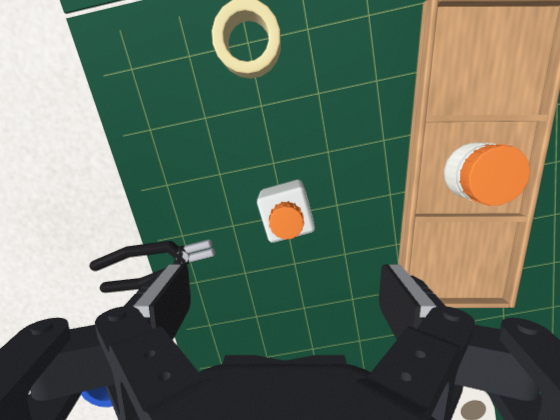

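The pot stands in the middle compartment at (487,174). Cement is at (287,210), yaw about 4° and 40×40 mm, clear of the pliers' jaws at (200,250).

>>> carry_out:
  steps:
    - [0.55,0.1,0,-4,0,0,7.65]
    - [0.55,0,0,-3,0,0,7.65]
    - [0.55,0,0,-3,0,0,0]
    - [0.55,0,0,-2,0,0,0]
    - [0.55,0,0,-1.3,0,0,0]
    - [0.55,0,0,0,0,0,0]
    - [-1,0,0,0,0,0,0]
    - [-1,0,0,0,0,0,0]

```text
t: 9.05
ee_pos: [0.4446, -0.1885, 0.0394]
ee_rot: [2.145, 2.292, 0.001]
force: [0.8, 0.0, 1.1]
finger_gap: 0.0396
grasp_force: 31.5
```

>>> carry_out:
  steps:
    - [-1,0,0,0,0,0,0]
    - [-1,0,0,0,0,0,0]
    - [-1,0,0,0,0,0,0]

```text
t: 9.35
ee_pos: [0.4444, -0.1884, 0.0393]
ee_rot: [2.145, 2.292, 0.001]
force: [0.9, 0.7, 3.8]
finger_gap: 0.0394
grasp_force: 31.9
```

>>> carry_out:
  steps:
    - [-1,0,0,3.5,0,0,0]
    - [-1,0,0,3.5,0,0,0]
    - [-1,3.78,-2.15,0,0,0,-7.65]
    - [-1,3.78,-2.15,0,0,0,-7.65]
    - [-1,3.78,-2.15,0,0,0,0]
    - [-1,3.78,-2.15,0,0,0,0]
    - [-1,0,0,0,0,0,0]
    - [-1,0,0,-2,0,0,0]

```text
t: 10.15
ee_pos: [0.5978, -0.2758, 0.0906]
ee_rot: [2.429, 1.984, 0.003]
force: [-0.1, 0.3, -1.1]
finger_gap: 0.0397
grasp_force: 31.5
```

>>> carry_out:
  steps:
    - [-1,0,0,-2.5,0,0,0]
    - [-1,0,0,-1.5,0,0,0]
    - [-1,0,0,-0.4,0,0,0]
    - [-1,0,0,0,0,0,0]

```text
t: 10.55
ee_pos: [0.5937, -0.2733, 0.0443]
ee_rot: [-2.432, -1.986, 0.001]
force: [-0.7, 0.1, -1.3]
finger_gap: 0.0397
grasp_force: 32.0
```

>>> carry_out:
  steps:
    - [-1,0,0,-0.1,0,0,0]
    - [0.4,0,0,0,0,0,0]
    - [0.4,0,0,0,0,0,0]
    - [0.4,0,0,0,0,0,0]
    - [0.4,0,0,4,0,0,0]
    - [1,0,0,4.5,0,0,0]
    - [1,-1,1,4.5,0,0,0]
    - [1,-2.36,3.55,0,0,0,5.8]

```text
t: 11.35
ee_pos: [0.5678, -0.2334, 0.1819]
ee_rot: [2.316, 2.096, 0.009]
force: [1.0, 0.5, 0.8]
finger_gap: 0.0854
grasp_force: 0.0
```

>>> carry_out:
  steps:
    - [1,-2.36,3.55,0,0,0,5.8]
    - [1,-2.36,3.55,0,0,0,5.7]
    - [1,-2.36,3.55,0,0,0,0]
    - [1,-2.36,3.55,0,0,0,0]
    - [1,-2.36,3.55,0,0,0,0]
    - [1,0,0,0,0,0,0]
    - [1,0,0,0,0,0,0]

```text
t: 12.05
ee_pos: [0.4428, -0.0504, 0.1735]
ee_rot: [2.104, 2.332, 0.0]
force: [0.3, -0.8, -0.7]
finger_gap: 0.0854
grasp_force: 0.0
```

```bash
python3 look.py w4 tape cement paint_pot square_tray
```

```text
tcp [ 0.4428 -0.0504  0.1735] t 12.05
tape few 0
tape 0.59 (282, 207) 1646 z 0.0308 med [ 0.4409 -0.0492  0.0294] rect [441.  -49.9] [50.5 51.1] 4.6
square_tray 0.95 (501, 46) 1607 z 0.0232 med [0.5669 0.0717 0.0221] rect [606.5  97.7] [91.2 65.4] 6.1
```

View pics/w4.png

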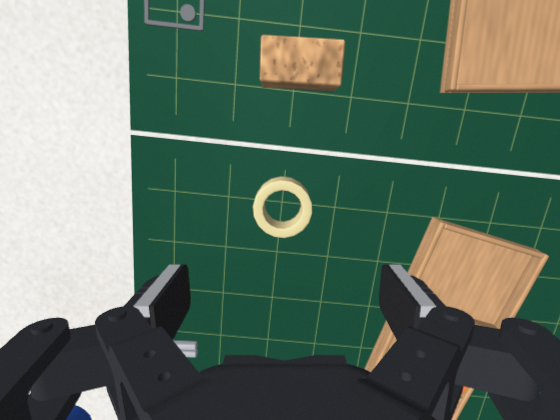

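The cream tape is at (282,207), with nothing close to it.

>>> carry_out:
  steps:
    - [1,-0.15,0,-4.5,0,0,0]
    - [1,0,0,-4,0,0,0]
    - [1,0,0,-3,0,0,0]
    - [1,0,0,-2,0,0,0]
    - [1,0,0,-1,0,0,0]
    - [1,0,0,0,0,0,0]
    - [-1,0,0,0,0,0,0]
    - [-1,0,0,0,0,0,0]

```text
t: 13.1
ee_pos: [0.4431, -0.0514, 0.0296]
ee_rot: [2.105, 2.329, 0.002]
force: [0.4, -0.7, 0.9]
finger_gap: 0.0594
grasp_force: 0.0
```

>>> carry_out:
  steps:
    - [-1,0,0,0,0,0,0]
    - [-1,0,0,0,0,0,0]
    - [-1,0,0,0,0,0,0]

```text
t: 13.4
ee_pos: [0.4431, -0.0513, 0.0299]
ee_rot: [2.104, 2.329, 0.002]
force: [-1.6, 0.2, 6.1]
finger_gap: 0.0495
grasp_force: 31.6
```

>>> carry_out:
  steps:
    - [-1,0,0,3.5,0,0,0]
    - [-1,0,0,3.5,0,0,0]
    - [-1,3.17,2.74,0,0,0,0]
    - [-1,3.17,2.74,0,0,0,0]
    - [-1,3.17,2.74,0,0,0,0]
    - [-1,3.17,2.74,0,0,0,0]
    - [-1,3.17,2.74,0,0,0,0]
    - [-1,3.17,2.74,0,0,0,0]

```text
t: 14.2
ee_pos: [0.6329, 0.1149, 0.0987]
ee_rot: [2.106, 2.331, 0.001]
force: [1.1, -1.6, -1.1]
finger_gap: 0.0499
grasp_force: 31.7
```

>>> carry_out:
  steps:
    - [-1,0,0,0,0,0,0]
    - [-1,0,0,0,0,0,0]

```text
t: 14.4
ee_pos: [0.632, 0.1141, 0.0984]
ee_rot: [2.105, 2.332, -0.001]
force: [0.6, 0.6, 0.5]
finger_gap: 0.0497
grasp_force: 31.7
```

```bash
python3 look.py w5 square_tray tape sanding_block; python3 - <<'E'
from look import *
im,d=snapshot('scene');P=cloud('scene',d);save('s1',im)
for t in('square_tray','long_tray','model','thinner'):
    o=nets.outline_of('scene',t)
    if o:
        Q=P[o[0]['region']&(d>0)];Q=Q[(Q[:,2]>tops[t][0])];r=cv2.minAreaRect((Q[:,:2]*1000).astype(np.float32));print(t,r)
E
```

```text
tcp [0.632  0.1141 0.0984] t 14.4
square_tray 0.79 (285, 128) 9507 z 0.0232 med [0.6255 0.2123 0.0221] rect [627.9 158.7] [145.5 178.8] 6.2
tape few 7
sanding_block 0.95 (30, 273) 1824 z 0.0405 med [0.4683 0.0697 0.0392] rect [464.9  68.3] [22.1 32.4] 3.8
long_tray ((614.3543090820312, -186.19419860839844), (264.03204345703125, 114.85408782958984), 78.458251953125)
model ((484.932861328125, 146.87258911132812), (32.95423126220703, 201.4598846435547), 55.18002700805664)
```

View pics/w5.png

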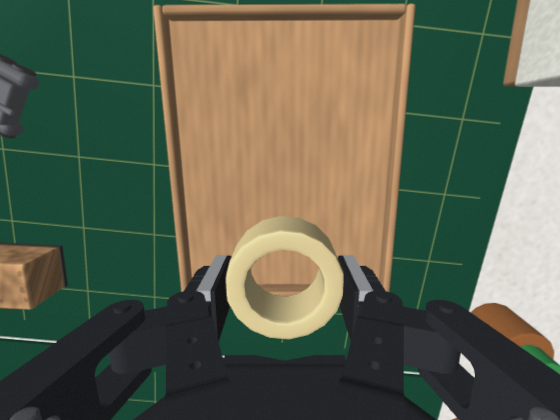

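The tray is square under the held tape at (285,280), and the tape is level. I'm setting it down.

>>> carry_out:
  steps:
    - [-1,0,0,-3,0,0,0]
    - [-1,0,0,-2.2,0,0,0]
    - [-1,0,0,-1,0,0,0]
    - [-1,0,0,-0.2,0,0,0]
    - [-1,0,0,-0.1,0,0,0]
    - [-1,0,0,0,0,0,0]

```text
t: 15.45
ee_pos: [0.6318, 0.1133, 0.0341]
ee_rot: [2.107, 2.33, -0.0]
force: [-0.9, 0.1, 0.6]
finger_gap: 0.05
grasp_force: 32.3
```

>>> carry_out:
  steps:
    - [0.6,0,0,0,0,0,0]
    - [0.6,0,0,0,0,0,0]
    - [0.6,0,0,0,0,0,0]
    - [0.6,0,0,4,0,0,0]
    - [1,0,0,4.5,0,0,0]
    - [1,-2,0,4.5,0,0,8.5]
    - [1,-3,-0.7,1,0,0,8.5]
    - [1,-3,-0.7,0,0,0,8.5]

```text
t: 16.25
ee_pos: [0.5539, 0.0996, 0.1771]
ee_rot: [1.528, 2.738, 0.006]
force: [-0.1, -0.2, 0.5]
finger_gap: 0.0853
grasp_force: 0.0
```

>>> carry_out:
  steps:
    - [1,-3,-0.8,0,0,0,8.5]
    - [1,-3,-0.8,0,0,0,8.5]
    - [1,-2,-0.8,0,0,0,8.5]
    - [1,-2.5,-0.7,0,0,0,8.5]
    - [1,0,0,0,0,0,8.5]
    - [1,0,0,0,0,0,8.5]
    - [1,0,0,0,0,0,8.5]
    - [1,0,0,0,0,0,0]

```text
t: 17.05
ee_pos: [0.4468, 0.0685, 0.1735]
ee_rot: [-0.021, 3.141, 0.0]
force: [-0.4, -0.5, -0.3]
finger_gap: 0.085
grasp_force: 0.0
```

```bash
python3 look.py w6 tape sanding_block model thinner square_tray; python3 -c "
from h import *
s=env.get_state();print(s['q'].round(2),R.from_rotvec(s['ee_rot']).as_matrix().round(3)[:,1])"
```

```text
tcp [0.4468 0.0685 0.1735] t 17.05
sanding_block 0.74 (281, 204) 2764 z 0.041 med [0.4414 0.0672 0.0396] rect [443.6  67.2] [62. 32.] 2.8
model 0.95 (418, 191) 3795 z 0.0355 med [0.4296 0.1846 0.0242] rect [437.6 192. ] [51.4 75.1] 67.0
thinner few 0
square_tray 0.57 (337, 334) 995 z 0.0233 med [0.562  0.1047 0.0218] rect [557.7 145.7] [ 40.1 181.1] 19.2
[ 0.01  0.03 -0.5   1.05 -0.   -0.  ] [-0.013  1.    -0.   ]
```

View pics/w6.png

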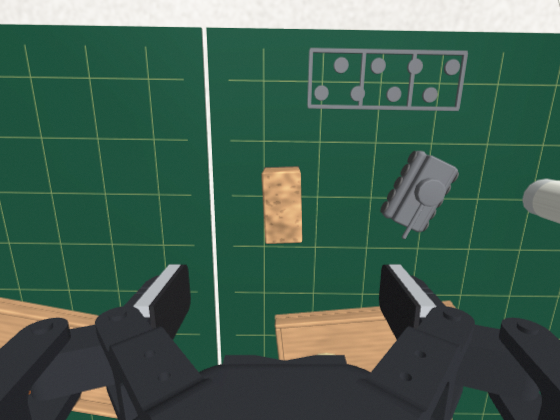

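The block is at (282,204), yaw 2.8°, 62×32 mm. The model at (420,190) is well clear.

>>> carry_out:
  steps:
    - [0.4,-0.3,-0.1,-4.5,0,0,2.1]
    - [0.4,0,0,-4,0,0,0]
    - [0.4,0,0,-3,0,0,0]
    - [0.4,0,0,-2,0,0,0]
    - [0.4,0,0,-0.8,0,0,0]
    - [0.4,0,0,0,0,0,0]
    - [-1,0,0,0,0,0,0]
    - [-1,0,0,0,0,0,0]

```text
t: 18.15
ee_pos: [0.4453, 0.0675, 0.0317]
ee_rot: [-0.079, 3.138, -0.0]
force: [-0.5, -1.1, 16.2]
finger_gap: 0.0313
grasp_force: 15.1
```

>>> carry_out:
  steps:
    - [-1,0,0,0,0,0,0]
    - [-1,0,0,0,0,0,0]
    - [-1,0,0,0,0,0,0]

```text
t: 18.45
ee_pos: [0.4454, 0.0675, 0.0318]
ee_rot: [-0.079, 3.137, -0.0]
force: [-1.0, -0.0, 7.3]
finger_gap: 0.0312
grasp_force: 31.6
```

>>> carry_out:
  steps:
    - [-1,0,0,3.5,0,0,0]
    - [-1,0,0,3.5,0,0,0]
    - [-1,3,2.22,0,0,0,3.4]
    - [-1,3,2.22,0,0,0,0]
    - [-1,3,2.22,0,0,0,0]
    - [-1,3,2.22,0,0,0,0]
    - [-1,3,2.22,0,0,0,0]
    - [-1,3,2.22,0,0,0,0]

```text
t: 19.25
ee_pos: [0.6245, 0.2016, 0.1002]
ee_rot: [0.172, -3.136, 0.0]
force: [1.0, -0.9, -0.7]
finger_gap: 0.032
grasp_force: 30.9
```

>>> carry_out:
  steps:
    - [-1,0,0,0,0,0,0]
    - [-1,0,0,-3,0,0,0]
    - [-1,0,0,-2.2,0,0,0]
    - [-1,0,0,-1,0,0,0]
    - [-1,0,0,-0.2,0,0,0]
    - [-1,0,0,0,0,0,0]

```text
t: 19.85
ee_pos: [0.623, 0.2004, 0.0366]
ee_rot: [0.172, -3.136, 0.0]
force: [0.2, -0.7, -1.0]
finger_gap: 0.0314
grasp_force: 31.5
```

>>> carry_out:
  steps:
    - [-1,0,0,-0.1,0,0,0]
    - [0.08,0,0,0,0,0,0]
    - [0.08,0,0,0,0,0,0]
    - [0.08,0,0,0,0,0,0]
    - [0.08,0,0,4,0,0,0]
    - [1,0,0,4.5,0,0,8]
    - [1,-1,0.6,4.5,0,0,8.1]
    - [1,-2.5,1.4,3.5,0,0,8.1]

```text
t: 20.65
ee_pos: [0.5913, 0.2204, 0.2036]
ee_rot: [-0.83, 3.024, -0.001]
force: [0.7, 0.5, 0.8]
finger_gap: 0.0851
grasp_force: 0.0
```

>>> carry_out:
  steps:
    - [1,-3,1.7,1.5,0,0,8.1]
    - [1,-3,1.7,1.5,0,0,8.1]
    - [1,-3,1.7,0,0,0,8.1]
    - [1,-3,1.7,0,0,0,8]
    - [1,-3,1.7,0,0,0,8]
    - [1,0,0,0,0,0,8]
    - [1,0,0,0,0,0,0]
    - [1,0,0,0,0,0,0]

```text
t: 21.45
ee_pos: [0.439, 0.3057, 0.2305]
ee_rot: [-1.99, 2.43, -0.0]
force: [0.9, -0.2, 0.1]
finger_gap: 0.0854
grasp_force: 0.0
```

```bash
python3 - <<'E'
from look import *
im,d,P=look(['thinner','model','square_tray','tape','sanding_block'],'w7')
# cap top, independent of the net
k=(P[...,2]>.088)&(P[...,2]<.098)&(d>0)&(abs(P[...,0]-.437)<.04)&(abs(P[...,1]-.306)<.04)
Q=P[k];print(len(Q),Q.mean(0) if len(Q) else 0)
if len(Q): print(cv2.minAreaRect((Q[:,:2]*1000).astype(np.float32)))
s=env.get_state();print(R.from_rotvec(s['ee_rot']).as_matrix().round(3)[:,1])
im,d=snapshot('scene');save('s2',im)
E
```

```text
tcp [0.439  0.3057 0.2305] t 21.45
thinner 0.84 (286, 201) 546 z 0.0938 med [0.4363 0.3065 0.0925] rect [436.3 306.9] [21.3 21.7] 78.5
model 0.58 (265, 78) 3212 z 0.0355 med [0.4335 0.1918 0.0241] rect [437.6 187.7] [46.3 76.6] 66.3
square_tray 0.89 (80, 94) 2583 z 0.023 med [0.5833 0.2031 0.0219] rect [627.3 160.7] [146.3 175.4] 6.1
tape 0.75 (40, 36) 946 z 0.0358 med [0.6275 0.1168 0.0283] rect [631.3 117.6] [48.4 52.6] 89.8
tape 0.74 (508, 196) 1229 z 0.028 med [0.2029 0.3555 0.0267] rect [203.4 356.6] [51.2 50.1] 86.5
sanding_block 0.87 (81, 128) 365 z 0.046 med [0.5921 0.2056 0.039 ] rect [621.4 201.2] [63.3 32.4] 6.1
519 [0.43639808 0.3069345  0.09238783]
((436.62933349609375, 307.7351989746094), (22.80278968811035, 21.44501495361328), 80.67770385742188)
[-0.981  0.196  0.   ]
```

View pics/w7.png

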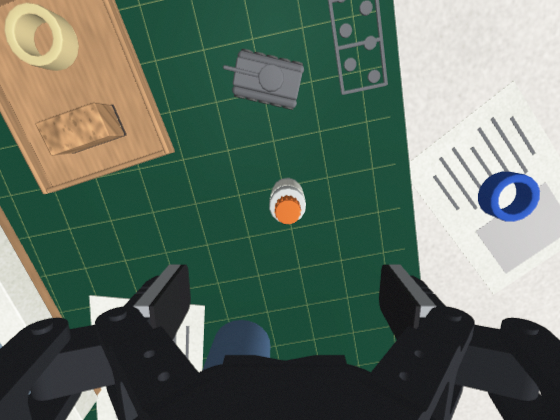

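View pics/s2.png

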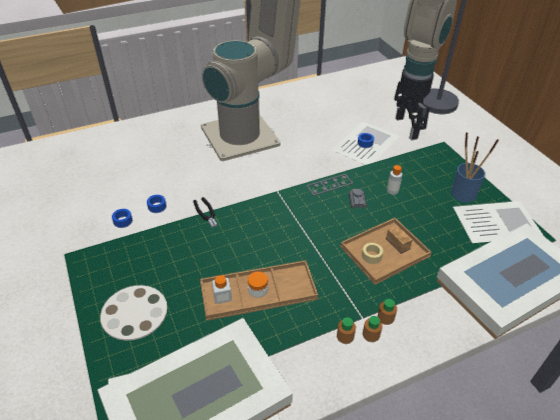

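Tape at (40,36) and block at (80,128) lie flat in the square tray. Cement and pot stand in the long tray at (222,290) and (258,284), and thinner is at (287,200). I'll check how close the brush cup is before descending.

```bash
python3 - <<'E'
from h import *
d=np.load('scene0.npy');P=cloud('scene',d)
v,u=np.mgrid[:420,:560]
k=(u>445)&(u<500)&(v>125)&(v<205)&(P[...,2]>.02)&(P[...,2]<.4)&(d>0)&(P[...,1]<.7)&(P[...,1]>.3)
Q=P[k]
for a,b in((.02,.08),(.08,.12),(.12,.25)):
    q=Q[(Q[:,2]>a)&(Q[:,2]<b)];print(a,len(q),q.min(0).round(3) if len(q) else '',q.max(0).round(3) if len(q) else '')
E
```

```text
0.02 652 [0.496 0.45  0.02 ] [0.575 0.531 0.08 ]
0.08 241 [0.497 0.452 0.08 ] [0.574 0.531 0.12 ]
0.12 224 [0.499 0.453 0.12 ] [0.564 0.532 0.205]
```

The cup is clear (y > 0.45).

>>> carry_out:
  steps:
    - [1,-0.25,0.1,-4.5,0,0,0]
    - [0.6,0,0,-4.5,0,0,0]
    - [0.6,0,0,-4,0,0,0]
    - [0.6,0,0,-3,0,0,0]
    - [0.6,0,0,-2,0,0,0]
    - [0.6,0,0,0,0,0,0]
    - [-1,0,0,0,0,0,0]
    - [-1,0,0,0,0,0,0]

```text
t: 22.6
ee_pos: [0.4377, 0.3074, 0.0519]
ee_rot: [-1.992, 2.426, -0.001]
force: [0.1, 0.1, -0.2]
finger_gap: 0.0403
grasp_force: 0.0
```

>>> carry_out:
  steps:
    - [-1,0,0,0,0,0,0]
    - [-1,0,0,0,0,0,0]
    - [-1,0,0,0,0,0,0]

```text
t: 22.9
ee_pos: [0.4378, 0.3075, 0.0522]
ee_rot: [-1.991, 2.425, -0.001]
force: [-0.1, -0.4, 5.9]
finger_gap: 0.0332
grasp_force: 30.2
```

>>> carry_out:
  steps:
    - [-1,0,0,4,0,0,0]
    - [-1,0,0,4.5,0,0,0]
    - [-1,1.9,-4.1,0.5,0,0,0]
    - [-1,1.9,-4.1,0,0,0,0]
    - [-1,1.9,-4.1,0,0,0,0]
    - [-1,1.9,-4.1,0,0,0,0]
    - [-1,1.9,-4.1,0,0,0,0]
    - [-1,1.9,-4.1,0,0,0,0]

```text
t: 23.7
ee_pos: [0.5506, 0.059, 0.1406]
ee_rot: [-1.994, 2.428, -0.0]
force: [0.2, 1.0, -1.2]
finger_gap: 0.0331
grasp_force: 30.1
```

>>> carry_out:
  steps:
    - [-1,1.9,-4.1,0,0,0,0]
    - [-1,1.9,-4.1,0,0,0,0]
    - [-1,1.9,-4.1,0,0,0,0]
    - [-1,2,-4.2,0,0,0,0]
    - [-1,0,0,0,0,0,0]
    - [-1,0,0,0,0,0,0]

```text
t: 24.3
ee_pos: [0.6272, -0.1053, 0.1402]
ee_rot: [1.991, -2.43, -0.001]
force: [-0.6, 0.9, -0.6]
finger_gap: 0.0334
grasp_force: 30.2
```

>>> carry_out:
  steps:
    - [-1,0.1,0.1,-3.5,0,0,0]
    - [-1,0,0,-2.5,0,0,0]
    - [-1,0,0,-1.5,0,0,0]
    - [-1,0,0,-0.7,0,0,0]
    - [-1,0,0,0,0,0,0]
    - [-1,0,0,0,0,0,0]

```text
t: 24.9
ee_pos: [0.6289, -0.1029, 0.0593]
ee_rot: [-1.994, 2.426, -0.002]
force: [0.5, 0.7, 0.3]
finger_gap: 0.0332
grasp_force: 30.1
```

>>> carry_out:
  steps:
    - [-1,0,0,-0.15,0,0,0]
    - [-1,0,0,-0.05,0,0,0]
    - [-1,0,0,0,0,0,0]

```text
t: 25.2
ee_pos: [0.6289, -0.1034, 0.0571]
ee_rot: [-1.993, 2.427, -0.001]
force: [0.1, 1.0, 1.7]
finger_gap: 0.0332
grasp_force: 30.4
```

>>> carry_out:
  steps:
    - [0.2,0,0,0,0,0,0]
    - [0.2,0,0,0,0,0,0]
    - [0.2,0,0,0,0,0,0]
    - [0.2,0,0,3,0,0,0]
    - [0.2,0,0,4,0,0,0]
    - [0.2,0,0,4.5,0,0,0]
    - [0.5,-2,0,4.5,0,0,0]
    - [0.5,-4,0,3,0,0,0]

```text
t: 26.0
ee_pos: [0.5712, -0.1041, 0.2503]
ee_rot: [-1.992, 2.424, -0.009]
force: [0.7, -1.1, 1.1]
finger_gap: 0.064
grasp_force: 0.0
```

>>> carry_out:
  steps:
    - [1,-4,0,3,0,0,0]
    - [1,-4,0,3,0,0,0]
    - [1,-3,0,2,0,0,0]
    - [1,0,0,0,0,0,0]
    - [1,0,0,0,0,0,0]

```text
t: 26.5
ee_pos: [0.4584, -0.1035, 0.327]
ee_rot: [-1.992, 2.427, -0.003]
force: [0.1, 0.1, 0.4]
finger_gap: 0.0857
grasp_force: 0.0
```

```bash
python3 - <<'E'
from look import *
im,d=snapshot('scene');P=cloud('scene',d)
a=R.from_euler('z',-11.3,degrees=True).as_matrix();b=R.from_euler('z',6.2,degrees=True).as_matrix()
off=np.array([-.003,-.0034,0])
for t in('cement','thinner','paint_pot','sanding_block','tape','model'):
    for o in nets.outline_of('scene',t):
        Q=P[o['region']&(d>0)];zt=np.percentile(Q[:,2],95);T=Q[Q[:,2]>zt-.006]
        c=np.array(cv2.minAreaRect((T[:,:2]*1000).astype(np.float32))[0]+(0,))/1000+off
        print(t,round(o['conf'],2),'top',zt.round(3),c[:2].round(3),'long',((c-[.612,-.189,0])@a)[:2].round(3),'sq',((c-[.628,.159,0])@b)[:2].round(3))
save('end',cv2.resize(im[160:330,170:430],None,fx=3,fy=3,interpolation=cv2.INTER_CUBIC))
E
```

```text
cement 0.8 top 0.073 [ 0.595 -0.275] long [-0.    -0.087] sq [-0.08  -0.427]
cement 0.28 top 0.096 [ 0.629 -0.105] long [0.001 0.085] sq [-0.027 -0.263]
thinner 0.72 top 0.096 [ 0.629 -0.105] long [0.001 0.085] sq [-0.027 -0.263]
sanding_block 0.76 top 0.045 [0.623 0.198] long [-0.065  0.382] sq [-0.001  0.039]
tape 0.82 top 0.027 [ 0.223 -0.335] long [-0.353 -0.219] sq [-0.456 -0.447]
tape 0.69 top 0.034 [0.633 0.113] long [-0.039  0.3  ] sq [-0.    -0.046]
tape 0.6 top 0.027 [0.204 0.354] long [-0.506  0.453] sq [-0.4   0.24]
tape 0.56 top 0.026 [ 0.24  -0.434] long [-0.317 -0.313] sq [-0.45  -0.547]
model 0.51 top 0.034 [0.443 0.182] long [-0.239  0.33 ] sq [-0.182  0.043]
```

View pics/end.png

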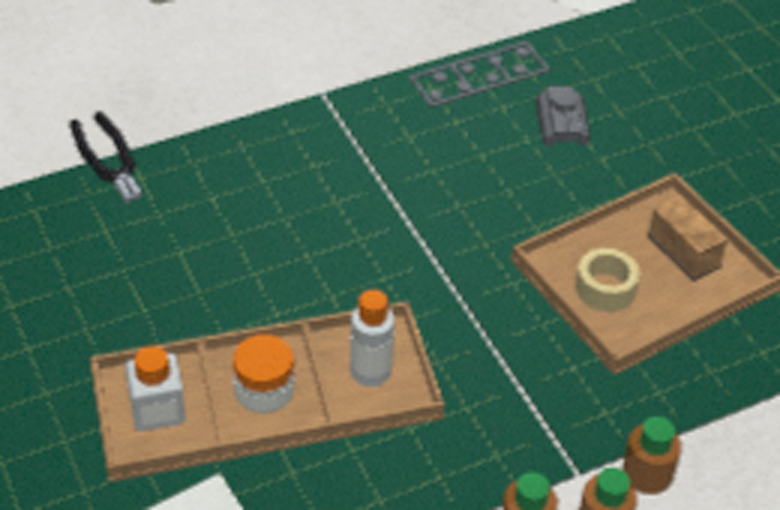

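All five things stand in their places: cement (155,390), pot (264,372), thinner (373,340), tape (608,280) and block (688,235). The model at (563,115) is unmoved. I'm handing the job in.

```bash
python3 -c "
from bench import order
print(order.finish_job())"
```

```text
the job is handed in; nothing more can be done
None
```

The job is handed in at about 27 s of the 131 s allowed: pot, thinner and cement stand in the long tray, block and tape lie in the square tray, and the model looks untouched; the hand-in gave no verdict.

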